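# Nest the pastry cutters in their tin

## Robot

A 6-joint arm with a two-finger parallel gripper is mounted at the origin on a cart in front of the work surface, level with it; the furniture and walls round the work are solid. World frame = base frame: x ahead of the robot, y to its left, z up, the work surface at z = 0. Lengths are in m, angles in rad, forces in N, time in s.
With the tool pointing down it reaches from about 0.35 to 0.975 m from the base axis. Payload 4.9 kg.
Tool frame: the origin (TCP) lies at the very end of the fingers, on their centre line; the grasp point (between the pads) lies manip.grip_point_offset behind it (manip.grip_point_offset is the distance from the TCP to the grasp point, in m); z points along the fingers, y is the line along which they close (so a half turn about z gives the same grasp; the last joint's range is limited). The gripper opens to 85 mm and grips with 20 to 120 N. Pads are 22 mm wide; open, the fingers measure 114 mm over their backs; the gripper's body (76 mm by 85 mm) begins 54 mm behind the grasp point. The pads swing forward as they close: fully open they stand 13 mm farther back than shut.
Start: joints at [1.033, 0.053, 1.613, -0, 1.476, -0.119], TCP at [0.254, 0.571, 0.231] pointing down, gripper open.
Joint ranges: [-3.01, 3.01], [-1.01, 2.22], [0.06, 2.58], [-1.02, 4.17], [0.09, 2.62], [-3.14, 3.14]. Speed limits (rad/s): [2.57, 2.57, 3.14, 3.14, 3.14, 3.14].

## Interface

Orientations are given as a unit quaternion [w, x, y, z].
In Python, from plant import manip gives the robot as it stands.
- The arm moves only by the shell command python3 -m crank 'ROWS' [OPENING]. ROWS is JSON, a list of rows, each an object of numbers: "x", "y", "z": the shift along the tool's x, y, z in cm; "turn": the turn about the tool's z in rad. In form: [{"x": .., "y": .., "z": .., "turn": ..}, ...]. A call has 1 to 5 rows; each row shifts and turns the commanded pose from where the row before left it, along the tool's axes as they then stand; what a row does not reach is not made up. A row lasts 1/10 s, in which the tool goes at most 50 mm and 8.59 degrees, less where a joint would pass 70% of its speed; a pose out of reach is approached as far as the arm can. A call with a gripper value outside its range is refused whole. OPENING is the opening in per cent of the stroke, from 0 (shut) to 100 (fully open), set as the call begins (- or left out, the last holds). The fingers move at their own pace and stop on an object; the grip force is fixed at half the most. Time passes only in rows, so rows that do not move let the fingers close. It gives the time, the measured TCP pose, the force, the opening and the grip force at its end, in the units of the state.
- manip.state(): the state, without advancing time (a new reading comes with each control period).
- manip.grab_frame(name): name is "scene" or "top" or "wrist"; returns (picture, depth): 480x640x3 uint8, red, green, blue; 480x640 float32, m along the optical axis (not along the pixel's ray), 0 where there is no reading.
- manip.camera_model(name): a dict with "mtx" (3x3 intrinsics, pixels), "world_to_cam" (4x4, takes a point from world to camera coordinates). Camera axes: x right, y down, z forward; pixel columns grow to the right and rows downward; lengths in m; the calibration is good to about 2 mm. The wrist camera is an equidistant fisheye: a pixel r from the principal point sees the ray r / f radians off the axis. A picture is of the moment at which its call begins: read the wrist's pose just before it. camera_model takes no time and is no camera call; for the wrist camera it gives the pose at the moment of the call.
- manip.job_done(): hands the job in; it is judged then, once.
The state is a dict: "time": time; "joint_pos": joint angles; "joint_vel": joint speeds; "joint_efforts": joint torques, N m; "tool_pos": TCP position; "tool_rot": TCP orientation; "contact_force": force on the tool from outside, world axes, zero at the start; "ft_torque": the same for the moment, N m; "gripper_width": opening from 0.0 (shut) to 1.0 (fully open); "grasp_force": force on a finger pad.
Only numpy, scipy, OpenCV 4.12 (cv2) and the standard library are available. Lean on these libraries where they do the work, as an engineer would, in place of code of your own. Each camera call takes 0.05 s, during which the arm holds its last target. There are 200 camera calls.

## Task

Put the four round pastry cutters away in the round white tin, nested one over the other: first the smallest in the middle of the tin, then the next larger one over it, and so on up to the largest, one at a time. All four must end standing level on the tin's floor; leave the two jam tarts where they are.

Things in the scene. Friction and masses are not known exactly. Their poses are not given: they have to be found in the camera images.
- cutter_1: smallest of four steel round pastry cutters: ring open above and below, 38 mm outside, 34 mm inside, 22 mm high, with a strap arching over it that carries a wooden grip bar (24 mm long, 14 mm wide, 9 mm high) whose top is 42 mm above the lower edge. Origin: ring axis at lower edge; z up; bar along x. 50 g.
- cutter_2: second smallest of four steel round pastry cutters: ring open above and below, 54 mm outside, 50 mm inside, 22 mm high, with a strap arching over it that carries a wooden grip bar (26 mm long, 14 mm wide, 9 mm high) whose top is 59 mm above the lower edge. Origin: ring axis at lower edge; z up; bar along x. 60 g. When nested, its bar's top is 17 mm above the next smaller bar's top.
- cutter_3: second largest of four steel round pastry cutters: ring open above and below, 70 mm outside, 66 mm inside, 22 mm high, with a strap arching over it that carries a wooden grip bar (28 mm long, 14 mm wide, 9 mm high) whose top is 76 mm above the lower edge. Origin: ring axis at lower edge; z up; bar along x. 75 g. When nested, its bar's top is 17 mm above the next smaller bar's top.
- cutter_4: largest of four steel round pastry cutters: ring open above and below, 86 mm outside, 82 mm inside, 22 mm high, with a strap arching over it that carries a wooden grip bar (30 mm long, 14 mm wide, 9 mm high) whose top is 93 mm above the lower edge. Origin: ring axis at lower edge; z up; bar along x. 90 g. When nested, its bar's top is 17 mm above the next smaller bar's top.
- tin: shallow round white storage tin without lid, fixed to the worktop: 106 mm outside diameter, 101 mm inside, rim 14 mm high, floor 3 mm thick. Origin: centre of its underside, z up.
- tart_1: small jam tart with red filling, 67 mm across, 22 mm high, standing on the worktop; to be left alone. Origin: centre of its underside.
- tart_4: small jam tart with dark filling, 66 mm across, 22 mm high, standing on the worktop; to be left alone. Origin: centre of its underside.
Not all that is in view belongs to the job. Leave any green or orange look-alike of the cutter_2 alone.

How it is judged:
By the outcome, as a careful person would: the job done as asked, in the order asked, and still so for the second after the job is handed in, with the robot touching nothing.
It also fails if it takes over 104 s, if anything falls off the work surface, if the arm or the gripper's body presses on something with over 40 N, if the wrist force passes 120 N, or if a joint passes its speed limit or range.

## Working session

There is one attempt and no reset: what is moved stays moved. The work goes in short steps, Python scripts to look and compute and a shell command to move; the robot and the scene stay as the last step left them, time stands still between calls to the robot, and variables do not carry over. Pictures are saved under pics/ and viewed, at most 14 in all, crops included, and the job is handed in when it is done.

```bash
mkdir -p pics
python3 - <<'E'
from plant import manip
import cv2,numpy as np
s=manip.state();print(s['time'],s['tool_pos'],s['tool_rot'],s['gripper_width'],manip.grip_point_offset)
for n in ['scene','top']:
    p,d=manip.grab_frame(n);cv2.imwrite(f'pics/{n}0.png',p[:,:,::-1]);np.save(f'{n}d.npy',d)
    m=manip.camera_model(n);print(n,np.round(m['mtx'],1).tolist(),np.round(m['world_to_cam'],3).tolist())
E
```

```text
0.0 [0.25387024 0.5704287  0.23005811] [-3.17964460e-04  2.07884747e-01  9.78152785e-01 -9.79997524e-04] 0.9970129114349585 0.0187
scene [[527.9, 0.0, 318.3], [0.0, 527.9, 233.8], [0.0, 0.0, 1.0]] [[0.638, -0.77, -0.02, -0.47], [-0.35, -0.267, -0.898, 0.169], [0.686, 0.58, -0.44, 0.816], [0.0, 0.0, 0.0, 1.0]]
top [[471.9, 0.0, 316.4], [0.0, 471.9, 240.8], [0.0, 0.0, 1.0]] [[-0.002, -1.0, -0.031, -0.203], [-0.988, 0.007, -0.156, 0.489], [0.156, 0.031, -0.987, 0.804], [0.0, 0.0, 0.0, 1.0]]
```

View pics/top0.png

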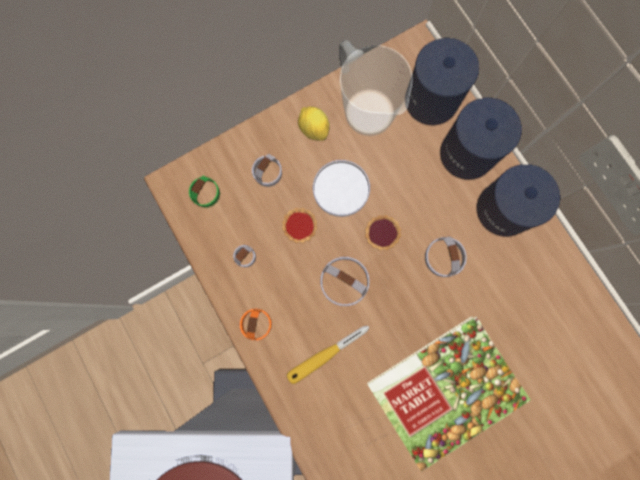

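View pics/scene0.png

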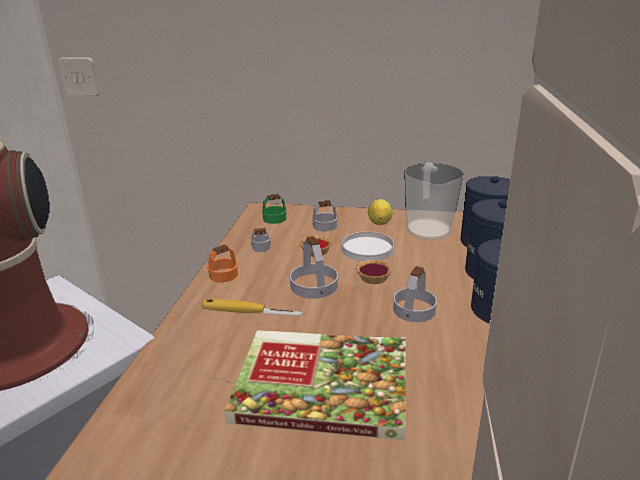

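The top view shows cutter_1 at about (245,257), cutter_2 at (267,171), cutter_3 at (445,257), cutter_4 at (346,281), and the tin at (341,188). The tarts are at (300,226) and (382,232). The green (205,192) and orange (256,324) cutters are decoys. Next I'll measure the bars and the tin.

```bash
cat > h.py <<'E'
import numpy as np,cv2
from plant import manip
def ray(n,uv):
    m=manip.camera_model(n);K=m['mtx'];T=np.array(m['world_to_cam'])
    uv=np.atleast_2d(uv).astype(float)
    x=(uv-[K[0][2],K[1][2]])/[K[0][0],K[1][1]]
    if n=='wrist':
        r=np.linalg.norm(x,axis=1,keepdims=True)+1e-9; d=np.c_[x/r*np.sin(r),np.cos(r)]
    else: d=np.c_[x,np.ones(len(x))]
    return -T[:3,:3].T@T[:3,3], d@T[:3,:3], 
def plane(n,uv,z):
    o,d=ray(n,uv); return o+d*((z-o[2])/d[:,2])[:,None]
def cloud(n,depth):
    v,u=np.mgrid[:480,:640]; uv=np.c_[u.ravel(),v.ravel()]
    o,d=ray(n,uv); D=depth.ravel()
    if n=='wrist':
        T=np.array(manip.camera_model(n)['world_to_cam']); D=D/np.maximum(d@T[2,:3],1e-3)
    return (o+d*D[:,None]).reshape(480,640,3)
def yaw():
    s=manip.state();w,x,y,z=s['tool_rot']
    from scipy.spatial.transform import Rotation as R
    return R.from_quat([x,y,z,w]).as_matrix(),s
def rows(x,y,ang=None):
    """cm shift in tool xy and turn to align tool x with world angle ang (mod pi)"""
    Rm,s=yaw(); d=np.array([x,y,0])-[*s['tool_pos'][:2],0]; t=Rm.T@d*100
    out=f'tool dx {t[0]:.2f} dy {t[1]:.2f} cm'
    if ang is not None:
        c=np.arctan2(Rm[1,0],Rm[0,0]); k=-(ang-c); k=(k+np.pi/2)%np.pi-np.pi/2
        out+=f' turn {k:.3f}'
    return out+f" tcp {np.round(s['tool_pos'],4)} q6 {s['joint_pos'][5]:.2f}"
E
python3 - <<'E'
from h import *
img=cv2.imread('pics/top0.png');d=np.load('topd.npy');C=cloud('top',d)
hsv=cv2.cvtColor(img,cv2.COLOR_BGR2HSV)
for nm,(u,v),h,zt in [('c1',(245,257),14,.042),('c2',(267,171),19,.059),('c3',(445,257),25,.076),('c4',(346,281),30,.093),('green',(205,192),19,.059)]:
    sl=(slice(v-h,v+h),slice(u-h,u+h)); P=C[sl].reshape(-1,3); H=hsv[sl].reshape(-1,3).astype(int)
    uv=np.stack(np.meshgrid(range(u-h,u+h),range(v-h,v+h)),-1).reshape(-1,2)
    m=(H[:,2]<135)&(H[:,1]>75)&((H[:,0]<18)|(H[:,0]>170))
    mask=np.zeros((480,640),np.uint8);mask[uv[m][:,1],uv[m][:,0]]=1
    n,l,st,ce=cv2.connectedComponentsWithStats(mask);i=1+np.argmax(st[1:,4])
    q=np.argwhere(l==i)[:,::-1]
    W=plane('top',q,zt)[:,:2]
    (c,wh,a)=cv2.minAreaRect((W*1000).astype(np.float32))
    b=cv2.boxPoints((c,wh,a));e=max(b[1]-b[0],b[2]-b[1],key=np.linalg.norm)
    z=C[...,2][l==i]
    print(nm,'n',len(q),'c',np.round(c,1),'mean',np.round(W.mean(0)*1e3,1),'wh',np.round(wh,1),'ang',round(float(np.arctan2(e[1],e[0])),3),'z',np.round(np.percentile(z,[10,50,90]),3))
    # ring from depth
    Q=P[(P[:,2]>.01)&(P[:,2]<.026)]; (cc,r)=cv2.minEnclosingCircle((Q[:,:2]*1000).astype(np.float32)) if len(Q) else ((0,0),0)
    print('   ring',len(Q),np.round(cc,1),round(r,1))
w=((hsv[...,2]>190)&(hsv[...,1]<45)).astype(np.uint8);n,l,st,ce=cv2.connectedComponentsWithStats(w)
i=l[188,341];c=max(cv2.findContours((l==i).astype(np.uint8),0,1)[0],key=len)[:,0]
for z in(.003,.014):
    W=plane('top',c,z)[:,:2]*1000;print('tin',z,np.round(cv2.fitEllipse(W.astype(np.float32))[0:2],1).tolist() if 0 else cv2.fitEllipse(W.astype(np.float32)))
for nm,p in dict(jug=(375,90),can1=(445,70),can2=(485,130),can3=(520,195),t1=(300,226),t4=(382,232),lemon=(314,123)).items(): print(nm,np.round(C[p[1],p[0]],3))
E
```

```text
c1 n 101 c [463.6 -73.3] mean [463.6 -73.6] wh [14.6 21.4] ang -0.708 z [0.039 0.041 0.043]
   ring 112 [464.7 -73.2] 19.9
c2 n 101 c [ 623.3 -112.9] mean [ 623.  -112.7] wh [14.7 23. ] ang -0.622 z [0.056 0.058 0.06 ]
   ring 175 [ 624.8 -111.5] 28.0
c3 n 135 c [ 460.4 -436.5] mean [ 460.3 -434.7] wh [25.1 18.5] ang 0.219 z [0.072 0.075 0.077]
   ring 243 [ 460.9 -436.1] 35.8
c4 n 130 c [ 417.1 -254.4] mean [ 417.  -254.6] wh [26.7 12.9] ang 1.024 z [0.09  0.093 0.094]
   ring 259 [ 418.2 -254.8] 43.8
green n 101 c [583.2   3.6] mean [583.5   3.8] wh [15.3 23.4] ang -0.553 z [0.055 0.058 0.06 ]
   ring 158 [585.9   5.7] 28.3
tin 0.003 ((591.9779663085938, -250.26930236816406), (97.7874984741211, 100.21101379394531), 167.19227600097656)
tin 0.014 ((588.9718627929688, -250.0233612060547), (96.53760528564453, 98.9301528930664), 167.19216918945312)
jug [ 0.785 -0.318  0.009]
can1 [ 0.755 -0.421  0.134]
can2 [ 0.652 -0.481  0.131]
can3 [ 0.549 -0.538  0.11 ]
t1 [ 0.518 -0.175  0.018]
t4 [ 0.505 -0.324  0.02 ]
lemon [ 0.701 -0.202  0.052]
```

```bash
python3 -c "
from h import *
print(rows(.464,-.0733,-.708))"
```

```text
tool dx -45.38 dy -50.27 cm turn 0.289 tcp [0.2539 0.5705 0.2301] q6 -0.12
```

```bash
python3 -m crank '[{"x":-3,"y":-3.3},{"x":-3,"y":-3.3},{"x":-3,"y":-3.3},{"x":-3,"y":-3.3},{"x":-3,"y":-3.3}]' 100; python3 -m crank '[{"x":-3,"y":-3.3},{"x":-3,"y":-3.3},{"x":-3,"y":-3.3},{"x":-3,"y":-3.3},{"x":-3,"y":-3.3}]'; python3 -m crank '[{"x":-3,"y":-3.3},{"x":-3,"y":-3.3},{"x":-3,"y":-3.3},{"x":-3,"y":-3.3},{"x":-3.3,"y":-4}]' ; python3 -m crank '[{"turn":0.145},{"turn":0.145},{}]'; python3 -c "
from h import *
print(rows(.464,-.0733,-.708))
p,d=manip.grab_frame('wrist');cv2.imwrite('pics/w1.png',p[:,:,::-1]);np.save('wd.npy',d)"
```

```text
tool dx -45.38 dy -50.27 cm turn 0.289 tcp [0.2539 0.5705 0.2301] q6 -0.12schema error: expected keys x, y, z, turn
schema error: expected keys x, y, z, turn
schema error: expected keys x, y, z, turn
schema error: expected keys x, y, z, turn
```

View pics/w1.png

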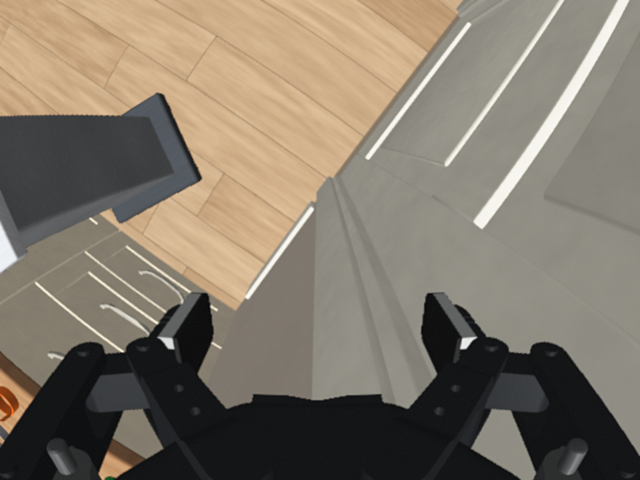

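The rows need all four keys, so nothing moved. The wrist image still shows only the floor from the start pose.

```bash
python3 -m crank '[{"x":-3,"y":-3.3,"z":0,"turn":0},{"x":-3,"y":-3.3,"z":0,"turn":0},{"x":-3,"y":-3.3,"z":0,"turn":0},{"x":-3,"y":-3.3,"z":0,"turn":0},{"x":-3,"y":-3.3,"z":0,"turn":0}]' 100; python3 -m crank '[{"x":-3,"y":-3.3,"z":0,"turn":0},{"x":-3,"y":-3.3,"z":0,"turn":0},{"x":-3,"y":-3.3,"z":0,"turn":0},{"x":-3,"y":-3.3,"z":0,"turn":0},{"x":-3,"y":-3.3,"z":0,"turn":0}]'; python3 -m crank '[{"x":-3,"y":-3.3,"z":0,"turn":0},{"x":-3,"y":-3.3,"z":0,"turn":0},{"x":-3,"y":-3.3,"z":0,"turn":0},{"x":-3,"y":-3.3,"z":0,"turn":0},{"x":-3.3,"y":-4,"z":0,"turn":0}]' ; python3 -m crank '[{"x":0,"y":0,"z":0,"turn":0.145},{"x":0,"y":0,"z":0,"turn":0.145},{"x":0,"y":0,"z":0,"turn":0}]'; python3 -c "
from h import *
print(rows(.464,-.0733,-.708))
p,d=manip.grab_frame('wrist');cv2.imwrite('pics/w2.png',p[:,:,::-1]);np.save('wd.npy',d)"
```

```text
time: 0.65
tool_pos: [0.3241, 0.3575, 0.2309]
tool_rot: [-0.0, 0.208, 0.978, -0.0]
contact_force: [0.9, 0.7, 0.4]
gripper_width: 1.001
grasp_force: 0.0
time: 1.15
tool_pos: [0.394, 0.1458, 0.2312]
tool_rot: [0.0, 0.208, 0.978, 0.0]
contact_force: [0.6, 0.5, 0.4]
gripper_width: 0.999
grasp_force: 0.0
time: 1.65
tool_pos: [0.4634, -0.0717, 0.2312]
tool_rot: [0.0, 0.208, 0.978, 0.0]
contact_force: [0.4, 0.3, 0.5]
gripper_width: 1.005
grasp_force: 0.0
time: 1.95
tool_pos: [0.4631, -0.0706, 0.2309]
tool_rot: [-0.0, 0.347, 0.938, -0.0]
contact_force: [0.1, 1.1, 0.5]
gripper_width: 0.996
grasp_force: 0.0
tool dx -0.24 dy -0.15 cm turn -0.002 tcp [ 0.4631 -0.0706  0.2309] q6 -1.17
```

View pics/w2.png

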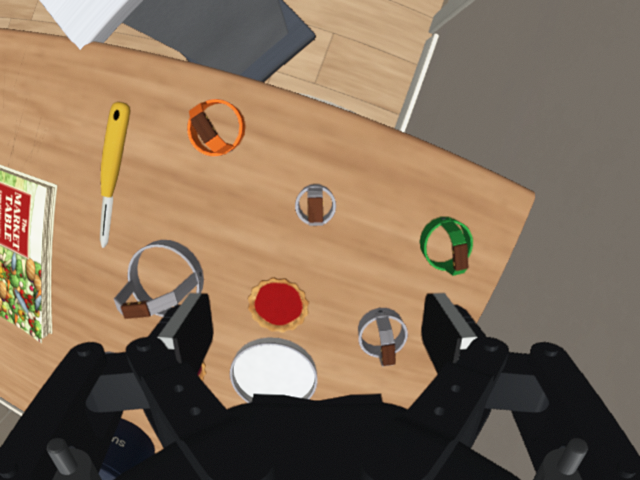

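The wrist view shows the cutter_1 bar at (316,208), the cutter_2 bar at (388,350), the tin at (273,372), and cutter_4 at lower left. I'll check these against the top-view positions.

```bash
cat >> h.py <<'E'
def bar(n,img,u,v,h,zt):
    hsv=cv2.cvtColor(img,cv2.COLOR_BGR2HSV).astype(int)
    m=(hsv[...,2]<150)&(hsv[...,1]>75)&((hsv[...,0]<18)|(hsv[...,0]>170))
    k=np.zeros_like(m);k[v-h:v+h,u-h:u+h]=1
    c,l,st,ce=cv2.connectedComponentsWithStats((m&k).astype(np.uint8));i=1+np.argmax(st[1:,4])
    W=plane(n,np.argwhere(l==i)[:,::-1],zt)[:,:2]*1000
    c,wh,a=cv2.minAreaRect(W.astype(np.float32));b=cv2.boxPoints((c,wh,a));e=max(b[1]-b[0],b[2]-b[1],key=np.linalg.norm)
    return np.round(c,1),np.round(wh,1),round(float(np.arctan2(e[1],e[0])),3)
E
python3 - <<'E'
from h import *
img=cv2.imread('pics/w2.png')
print(bar('wrist',img,316,208,20,.042));print(bar('wrist',img,388,352,18,.059));print(bar('wrist',img,135,310,18,.093))
hsv=cv2.cvtColor(img,cv2.COLOR_BGR2HSV)
w=((hsv[...,2]>190)&(hsv[...,1]<30)).astype(np.uint8);n,l,st,ce=cv2.connectedComponentsWithStats(w)
i=l[368,273];print(st[i]);c=max(cv2.findContours((l==i).astype(np.uint8),0,1)[0],key=len)[:,0]
c=c[c[:,1]<385]
for z in(.003,.014):
    print('tin',cv2.fitEllipse((plane('wrist',c,z)[:,:2]*1000).astype(np.float32)))
E
```

```text
(array([462.3, -72.9]), array([17.3, 22.3]), -0.708)
(array([ 621.7, -110.9]), array([14.6, 26.1]), -0.607)
(array([ 413.7, -251. ]), array([29.7, 20.5]), 1.012)
[ 233  344   83   54 3427]
tin ((590.7976684570312, -250.28713989257812), (89.512451171875, 100.43130493164062), 129.3174285888672)
tin ((585.41650390625, -243.5698699951172), (86.84735870361328, 97.44111633300781), 129.3174591064453)
```

```bash
python3 -m crank '[{"x":-0.2,"y":-0.1,"z":4.5,"turn":0},{"x":0,"y":0,"z":4.5,"turn":0},{"x":0,"y":0,"z":4.5,"turn":0},{"x":0,"y":0,"z":4,"turn":0},{"x":0,"y":0,"z":2.7,"turn":0}]' 60; python3 -m crank '[{"x":0,"y":0,"z":0,"turn":0},{"x":0,"y":0,"z":0,"turn":0},{"x":0,"y":0,"z":0,"turn":0},{"x":0,"y":0,"z":0,"turn":0},{"x":0,"y":0,"z":0,"turn":0}]' 0;  python3 -m crank '[{"x":0,"y":0,"z":0,"turn":0},{"x":0,"y":0,"z":0,"turn":0},{"x":0,"y":0,"z":0,"turn":0},{"x":0,"y":0,"z":0,"turn":0},{"x":0,"y":0,"z":0,"turn":0}]' 0; python3 -c "
from h import *
print(rows(.5905,-.250,-.708))"
```

```text
time: 2.5
tool_pos: [0.4622, -0.071, 0.0261]
tool_rot: [-0.002, 0.345, 0.939, -0.0]
contact_force: [0.5, 0.1, 0.8]
gripper_width: 0.599
grasp_force: 0.0
time: 3.0
tool_pos: [0.4657, -0.0726, 0.0312]
tool_rot: [0.002, 0.347, 0.938, 0.0]
contact_force: [-0.0, -0.7, 3.7]
gripper_width: 0.139
grasp_force: 60.0
time: 3.5
tool_pos: [0.4657, -0.0726, 0.0311]
tool_rot: [0.002, 0.347, 0.938, 0.0]
contact_force: [-1.0, 0.0, 7.0]
gripper_width: 0.14
grasp_force: 60.4
tool dx -21.02 dy -5.34 cm turn -0.001 tcp [ 0.4657 -0.0726  0.0311] q6 -1.17
```

```bash
python3 -m crank '[{"x":0,"y":0,"z":-2,"turn":0},{"x":0,"y":0,"z":-4,"turn":0},{"x":-2,"y":-0.5,"z":-3,"turn":0},{"x":-4,"y":-1,"z":0,"turn":0},{"x":-4,"y":-1,"z":0,"turn":0}]' 0; python3 -m crank '[{"x":-4,"y":-1,"z":0,"turn":0},{"x":-4,"y":-1,"z":0,"turn":0},{"x":-2.8,"y":-0.8,"z":0,"turn":0},{"x":0,"y":0,"z":0,"turn":0},{"x":0,"y":0,"z":0,"turn":0}]'; python3 -c "
from h import *
print(rows(.592,-.250,-.708))
p,d=manip.grab_frame('wrist');cv2.imwrite('pics/w3.png',p[:,:,::-1])
p,d=manip.grab_frame('scene');cv2.imwrite('pics/s3.png',p[100:340,140:540,::-1])"
```

```text
time: 4.0
tool_pos: [0.5254, -0.1573, 0.1213]
tool_rot: [0.002, 0.346, 0.938, -0.0]
contact_force: [0.1, -0.1, -1.1]
gripper_width: 0.141
grasp_force: 59.6
time: 4.5
tool_pos: [0.5873, -0.2478, 0.1187]
tool_rot: [-0.001, 0.347, 0.938, 0.0]
contact_force: [-0.5, 0.7, -0.0]
gripper_width: 0.141
grasp_force: 59.6
tool dx -0.50 dy 0.14 cm turn -0.002 tcp [ 0.5873 -0.2478  0.1187] q6 -1.38
```

View pics/w3.png

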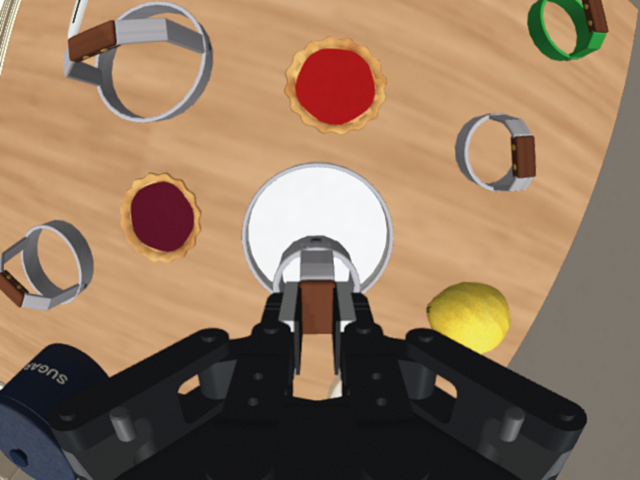

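The held ring (front arc at about (316,240)) hangs over the tin centred near (317,235). I'll measure both from the low-saturation edges.

```bash
cat >> h.py <<'E'
from scipy.optimize import least_squares
def circ(P,r):
    f=lambda c:np.hypot(P[:,0]-c[0],P[:,1]-c[1])-r
    s=least_squares(f,P.mean(0),loss='soft_l1',f_scale=.7);return np.round(s.x,1),round(float(np.abs(f(s.x)).mean()),2)
def tin(img,seed,vmax):
    hsv=cv2.cvtColor(img,cv2.COLOR_BGR2HSV)
    m=((hsv[...,1]<75)&(hsv[...,2]>70)).astype(np.uint8);m[vmax:]=0
    n,l,st,ce=cv2.connectedComponentsWithStats(m);i=l[seed[1],seed[0]]
    c=max(cv2.findContours((l==i).astype(np.uint8),0,1)[0],key=len)[:,0];c=c[c[:,1]<vmax-3]
    return circ(plane('wrist',c,.014)[:,:2]*1000,53),len(c),st[i][:4]
E
python3 - <<'E'
from h import *
img=cv2.imread('pics/w3.png');s=manip.state()['tool_pos'];print('tin',tin(img,(280,215),265))
b=s[2]-.031
print('bar',bar('wrist',img,318,302,32,b+.042),'tcp',s)
# ring front arc, darkest edge: outer boundary of ring vs white floor, columns 278-356
g=cv2.cvtColor(img,cv2.COLOR_BGR2GRAY)
pts=[]
for u in range(282,352,3):
    col=g[200:290,u].astype(int);k=np.argmax(col<215);pts.append((u,200+k))
P=plane('wrist',pts,b+.022)[:,:2]*1000;print('ring',circ(P,19))
E
```

```text
tin ((array([ 589.5, -249.1]), 0.18), 264, array([242, 162, 152, 103], dtype=int32))
bar (array([ 584.6, -244.9]), array([13.8, 23.5]), -0.709) tcp [ 0.58691883 -0.24680612  0.11879948]
ring (array([ 580.6, -242.4]), 0.37)
```

```bash
cat >> h.py <<'E'
def ring(img,u0,u1,v0,v1,b,r,thr=215):
    g=cv2.cvtColor(img,cv2.COLOR_BGR2GRAY)
    pts=[(u,v0+np.argmax(g[v0:v1,u]<thr)) for u in range(u0,u1,3)]
    return circ(plane('wrist',pts,b)[:,:2]*1000,r)
E
python3 - <<'E'
from h import *
img=cv2.imread('pics/w3.png');print(ring(img,285,350,200,290,.1188-.031,19))
print(rows(.592,-.2515))
E
```

```text
(array([ 585.2, -246.3]), 0.12)
tool dx -0.69 dy -0.03 cm tcp [ 0.5869 -0.2468  0.1188] q6 -1.38
```

```bash
python3 -m crank '[{"x":-0.5,"y":0.07,"z":2,"turn":0},{"x":0,"y":0,"z":2.5,"turn":0},{"x":0,"y":0,"z":2,"turn":0},{"x":0,"y":0,"z":1.2,"turn":0},{"x":0,"y":0,"z":0.5,"turn":0}]' 0; python3 -m crank '[{"x":0,"y":0,"z":0,"turn":0},{"x":0,"y":0,"z":0,"turn":0},{"x":0,"y":0,"z":0,"turn":0}]'
```

```text
time: 5.1
tool_pos: [0.5907, -0.2492, 0.0359]
tool_rot: [-0.001, 0.347, 0.938, 0.0]
contact_force: [-0.2, -0.0, 0.1]
gripper_width: 0.142
grasp_force: 59.6
time: 5.4
tool_pos: [0.5928, -0.2509, 0.0389]
tool_rot: [0.001, 0.347, 0.938, -0.0]
contact_force: [0.7, 0.5, -0.9]
gripper_width: 0.141
grasp_force: 59.6
```

```bash
python3 -m crank '[{"x":0.2,"y":0,"z":0.2,"turn":0},{"x":0,"y":0,"z":0.2,"turn":0},{"x":0,"y":0,"z":0.05,"turn":0},{"x":0,"y":0,"z":0,"turn":0},{"x":0,"y":0,"z":0,"turn":0}]' 0
```

```text
time: 5.9
tool_pos: [0.5907, -0.2495, 0.0342]
tool_rot: [0.0, 0.347, 0.938, -0.0]
contact_force: [-1.3, 2.2, 5.3]
gripper_width: 0.144
grasp_force: 60.3
```

```bash
python3 -m crank '[{"x":0,"y":0,"z":0,"turn":0},{"x":0,"y":0,"z":0,"turn":0},{"x":0,"y":0,"z":0,"turn":0},{"x":0,"y":0,"z":-1,"turn":0},{"x":0,"y":0,"z":-3,"turn":0}]' 60; python3 -m crank '[{"x":0,"y":0,"z":-4,"turn":0},{"x":0,"y":0,"z":-4,"turn":0},{"x":1.5,"y":3,"z":-3,"turn":0},{"x":2,"y":4,"z":0,"turn":-0.09},{"x":2,"y":4,"z":0,"turn":0}]'; python3 -m crank '[{"x":0.5,"y":1,"z":0,"turn":0},{"x":0,"y":0,"z":0,"turn":0},{"x":0,"y":0,"z":0,"turn":0}]'; python3 -c "
from h import *
print(rows(.6225,-.112,-.615))
p,d=manip.grab_frame('wrist');cv2.imwrite('pics/w4.png',p[:,:,::-1])"
```

```text
time: 6.4
tool_pos: [0.5878, -0.2478, 0.0697]
tool_rot: [-0.004, 0.347, 0.938, 0.001]
contact_force: [-0.1, 0.1, 0.3]
gripper_width: 0.602
grasp_force: 0.0
time: 6.9
tool_pos: [0.6177, -0.1286, 0.1861]
tool_rot: [0.003, 0.305, 0.952, 0.0]
contact_force: [-0.2, 0.1, -0.8]
gripper_width: 0.596
grasp_force: 0.0
time: 7.2
tool_pos: [0.6179, -0.1187, 0.183]
tool_rot: [0.0, 0.305, 0.952, -0.0]
contact_force: [-0.9, -0.1, -0.5]
gripper_width: 0.604
grasp_force: 0.0
tool dx 0.01 dy 0.81 cm turn -0.004 tcp [ 0.6179 -0.1187  0.183 ] q6 -1.26
```

View pics/w4.png

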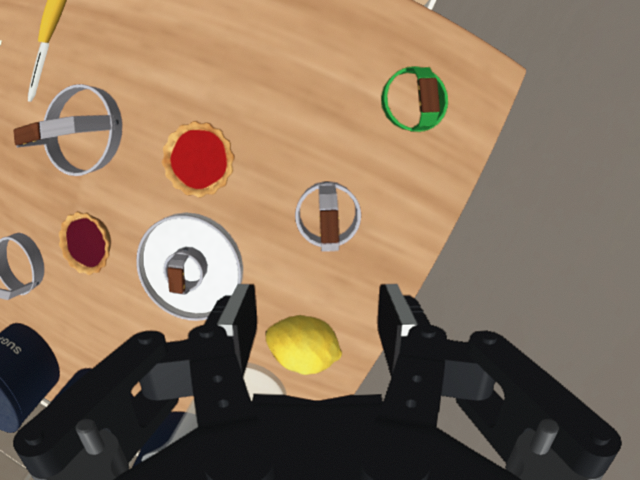

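Cutter_1 stands upright in the middle of the tin, ring at about (188,268). The cutter_2 bar is at (329,225).

Run:
```python
from h import *
img=cv2.imread('pics/w4.png');c,w,a=bar('wrist',img,329,225,26,.059);print(c,w,a);print(rows(c[0]/1000,c[1]/1000,a))
print('tin',tin(img,(210,240),330));print('c1',bar('wrist',img,177,273,25,.045))
print(bar('wrist',img,27,133,20,.093))
```

```text
[ 622. -112.] [15.6 24.4] -0.621
tool dx 0.08 dy 0.83 cm turn 0.001 tcp [ 0.6178 -0.1192  0.1828] q6 -1.26
tin ((array([ 589.6, -248.6]), 3.03), 371, array([136, 212, 113, 118], dtype=int32))
c1 (array([ 588.3, -247.3]), array([15.1, 22.7]), -0.656)
(array([ 417.2, -253.2]), array([30.6, 14.3]), 1.022)
```

```bash
python3 -m crank '[{"x":0.1,"y":0.85,"z":2,"turn":0},{"x":0,"y":0,"z":4,"turn":0},{"x":0,"y":0,"z":4,"turn":0},{"x":0,"y":0,"z":2.5,"turn":0},{"x":0,"y":0,"z":1.3,"turn":0}]' 60; python3 -m crank '[{"x":0,"y":0,"z":0,"turn":0},{"x":0,"y":0,"z":0,"turn":0},{"x":0,"y":0,"z":0,"turn":0},{"x":0,"y":0,"z":0,"turn":0},{"x":0,"y":0,"z":0,"turn":0}]' 0;  python3 -m crank '[{"x":0,"y":0,"z":0,"turn":0},{"x":0,"y":0,"z":0,"turn":0}]' 0; python3 -c "
from h import *
print(rows(.589,-.2483))"
```

```text
time: 7.75
tool_pos: [0.6198, -0.1116, 0.0412]
tool_rot: [-0.003, 0.306, 0.952, -0.0]
contact_force: [0.3, 0.0, -0.5]
gripper_width: 0.604
grasp_force: 0.0
time: 8.25
tool_pos: [0.6238, -0.1112, 0.0473]
tool_rot: [0.002, 0.304, 0.953, -0.0]
contact_force: [-0.2, -0.1, 4.5]
gripper_width: 0.142
grasp_force: 59.9
time: 8.45
tool_pos: [0.6238, -0.1112, 0.0472]
tool_rot: [0.002, 0.304, 0.953, -0.0]
contact_force: [-0.6, -1.5, 7.6]
gripper_width: 0.143
grasp_force: 60.0
tool dx -5.12 dy -13.19 cm tcp [ 0.6238 -0.1112  0.0472] q6 -1.25
```

```bash
python3 -m crank '[{"x":0,"y":0,"z":-2,"turn":0},{"x":0,"y":0,"z":-4,"turn":0},{"x":0,"y":0,"z":-4,"turn":0},{"x":-1,"y":-3,"z":0,"turn":0},{"x":-1.5,"y":-4,"z":0,"turn":0}]' 0; python3 -m crank '[{"x":-1.6,"y":-4,"z":0,"turn":0},{"x":-1,"y":-2.2,"z":0,"turn":0},{"x":0,"y":0,"z":0,"turn":0},{"x":0,"y":0,"z":0,"turn":0},{"x":0,"y":0,"z":0,"turn":0}]'; python3 -c "
from h import *
print(rows(.589,-.2483))
p,d=manip.grab_frame('wrist');cv2.imwrite('pics/w5.png',p[:,:,::-1])"
```

```text
time: 8.95
tool_pos: [0.6031, -0.1815, 0.1475]
tool_rot: [0.002, 0.303, 0.953, 0.0]
contact_force: [0.6, -0.2, -2.0]
gripper_width: 0.141
grasp_force: 59.3
time: 9.45
tool_pos: [0.5872, -0.2465, 0.1445]
tool_rot: [-0.0, 0.304, 0.953, 0.0]
contact_force: [-0.8, 1.0, 0.1]
gripper_width: 0.145
grasp_force: 59.3
tool dx -0.25 dy -0.04 cm tcp [ 0.5872 -0.2465  0.1445] q6 -1.47
```

View pics/w5.png

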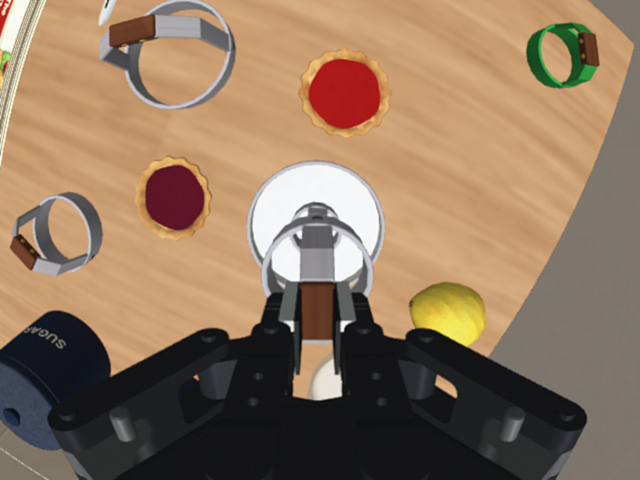

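Cutter_2 is held over the tin, with cutter_1 visible inside at about (317,220). I'll measure the two rings and the tin.

Run:
```python
from h import *
img=cv2.imread('pics/w5.png');t=manip.state()['tool_pos'];b=t[2]-.0472
g=cv2.cvtColor(img,cv2.COLOR_BGR2GRAY)
print('tin',tin(img,(262,215),255),'c1',ring(img,304,333,185,230,.003,19))
pts=[(u,205+np.argmax(g[205:300,u]<215)) for u in [*range(272,297,3),*range(342,368,3)]]
print(pts,circ(plane('wrist',pts,b)[:,:2]*1000,27),t)
```

```text
tin ((array([ 589.8, -250.1]), 0.19), 241, array([246, 160, 139,  95], dtype=int32)) c1 (array([ 588.8, -249.5]), 0.21)
[(272, np.int64(241)), (275, np.int64(236)), (278, np.int64(233)), (281, np.int64(229)), (284, np.int64(226)), (287, np.int64(224)), (290, np.int64(222)), (293, np.int64(217)), (296, np.int64(211)), (342, np.int64(221)), (345, np.int64(223)), (348, np.int64(225)), (351, np.int64(227)), (354, np.int64(231)), (357, np.int64(234)), (360, np.int64(238)), (363, np.int64(245)), (366, np.int64(249))] (array([ 587. , -246.5]), 0.45) [ 0.58726415 -0.24635969  0.14460838]
```

```bash
python3 -m crank '[{"x":-0.33,"y":-0.15,"z":2,"turn":0},{"x":0,"y":0,"z":1,"turn":0},{"x":0,"y":0,"z":0,"turn":0},{"x":0,"y":0,"z":0,"turn":0}]' 0; python3 -c "
from h import *
print(rows(.589,-.2494))"
```

```text
time: 9.9
tool_pos: [0.5889, -0.25, 0.1145]
tool_rot: [-0.0, 0.304, 0.953, 0.0]
contact_force: [-1.0, -0.2, -0.5]
gripper_width: 0.144
grasp_force: 59.3
tool dx 0.03 dy 0.06 cm tcp [ 0.5889 -0.25    0.1145] q6 -1.47
```

```bash
python3 -m crank '[{"x":0,"y":0,"z":2,"turn":0},{"x":0,"y":0,"z":2,"turn":0},{"x":0,"y":0,"z":1.2,"turn":0},{"x":0,"y":0,"z":0.6,"turn":0},{"x":0,"y":0,"z":0.2,"turn":0}]' 0; python3 -m crank '[{"x":0,"y":0,"z":0.1,"turn":0},{"x":0,"y":0,"z":0.1,"turn":0},{"x":0,"y":0,"z":0,"turn":0},{"x":0,"y":0,"z":0,"turn":0}]'; python3 -c "
from h import *
print(rows(.589,-.2494))"
```

```text
time: 10.4
tool_pos: [0.5889, -0.2507, 0.0546]
tool_rot: [-0.0, 0.304, 0.953, 0.0]
contact_force: [0.4, -1.0, -0.4]
gripper_width: 0.143
grasp_force: 59.3
time: 10.8
tool_pos: [0.5892, -0.251, 0.0534]
tool_rot: [0.0, 0.304, 0.953, -0.0]
contact_force: [0.4, -1.1, -0.4]
gripper_width: 0.143
grasp_force: 59.3
tool dx 0.11 dy 0.11 cm tcp [ 0.5892 -0.251   0.0534] q6 -1.47
```

```bash
python3 -m crank '[{"x":0.1,"y":0.1,"z":0.15,"turn":0},{"x":0,"y":0,"z":0.15,"turn":0},{"x":0,"y":0,"z":0,"turn":0},{"x":0,"y":0,"z":0,"turn":0}]' 0; python3 -m crank '[{"x":0,"y":0,"z":0,"turn":0},{"x":0,"y":0,"z":0,"turn":0},{"x":0,"y":0,"z":0,"turn":0},{"x":0,"y":0,"z":-1,"turn":0},{"x":0,"y":0,"z":-3,"turn":0}]' 60; python3 -m crank '[{"x":0,"y":0,"z":-4,"turn":0},{"x":0,"y":0,"z":-4,"turn":0},{"x":0,"y":-1.5,"z":-4,"turn":0},{"x":0,"y":-4,"z":0,"turn":0},{"x":0,"y":-4,"z":0,"turn":0}]'; python3 -m crank '[{"x":0,"y":-4,"z":0,"turn":0},{"x":0,"y":-4,"z":0,"turn":0},{"x":0,"y":-3.5,"z":0,"turn":0},{"x":0,"y":-1.5,"z":0,"turn":-0.14},{"x":0,"y":0,"z":0,"turn":-0.14}]';python3 -m crank '[{"x":0,"y":0,"z":0,"turn":-0.14},{"x":0,"y":0,"z":0,"turn":-0.14},{"x":0,"y":0,"z":0,"turn":-0.14},{"x":0,"y":0,"z":0,"turn":-0.14},{"x":0,"y":0,"z":0,"turn":0}]'; python3 -c "
from h import *
print(rows(.4605,-.4355,.219))
p,d=manip.grab_frame('wrist');cv2.imwrite('pics/w6.png',p[:,:,::-1])"
```

```text
time: 11.2
tool_pos: [0.5889, -0.2494, 0.0503]
tool_rot: [0.0, 0.304, 0.953, 0.0]
contact_force: [-1.5, 0.4, 3.1]
gripper_width: 0.142
grasp_force: 59.7
time: 11.7
tool_pos: [0.5862, -0.2481, 0.0867]
tool_rot: [-0.004, 0.305, 0.953, 0.001]
contact_force: [0.2, -0.2, 0.1]
gripper_width: 0.602
grasp_force: 0.0
time: 12.2
tool_pos: [0.5343, -0.3279, 0.2136]
tool_rot: [0.003, 0.304, 0.953, -0.001]
contact_force: [-0.4, -0.5, -0.7]
gripper_width: 0.598
grasp_force: 0.0
time: 12.7
tool_pos: [0.4566, -0.4348, 0.2107]
tool_rot: [0.0, 0.167, 0.986, -0.001]
contact_force: [-0.6, 0.4, 0.0]
gripper_width: 0.6
grasp_force: 0.0
time: 13.2
tool_pos: [0.4582, -0.4327, 0.2106]
tool_rot: [0.0, -0.11, 0.994, -0.0]
contact_force: [0.5, -0.1, 0.6]
gripper_width: 0.595
grasp_force: 0.0
tool dx -0.17 dy -0.32 cm turn 0.002 tcp [ 0.4582 -0.4327  0.2106] q6 -2.67
```

View pics/w6.png

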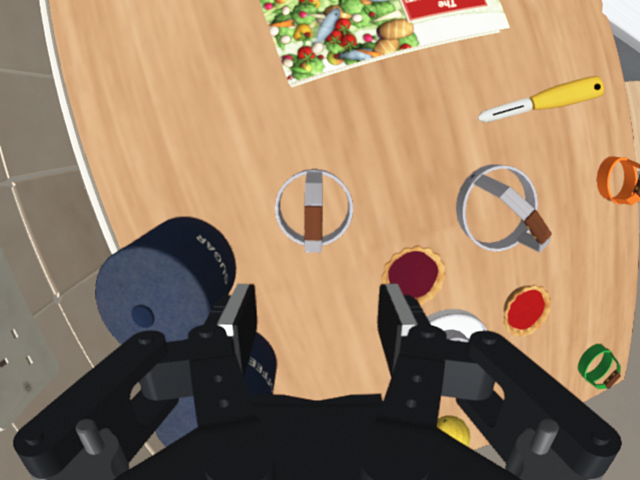

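Cutter_3's bar is at (314,222), with the canister off to the left at (165,280) and clear of the fingers. Cutter_4's bar is at (538,226).

Run:
```python
from h import *
img=cv2.imread('pics/w6.png');c,w,a=bar('wrist',img,314,222,26,.076);print(c,w,a);print(rows(c[0]/1000,c[1]/1000,a))
print(bar('wrist',img,538,226,20,.093))
```

```text
[ 458.4 -436.1] [26.9 13.9] 0.217
tool dx 0.05 dy -0.33 cm turn 0.001 tcp [ 0.4582 -0.4328  0.2105] q6 -2.66
(array([ 417.1, -257.3]), array([29.4, 15.2]), 1.01)
```

```bash
python3 -m crank '[{"x":-0.05,"y":-0.3,"z":2,"turn":0},{"x":0,"y":0,"z":4.5,"turn":0},{"x":0,"y":0,"z":4.5,"turn":0},{"x":0,"y":0,"z":2.5,"turn":0},{"x":0,"y":0,"z":1.3,"turn":0}]' 45; python3 -m crank '[{"x":0,"y":0,"z":0,"turn":0},{"x":0,"y":0,"z":0,"turn":0},{"x":0,"y":0,"z":0,"turn":0},{"x":0,"y":0,"z":0,"turn":0},{"x":0,"y":0,"z":0,"turn":0}]' 0;  python3 -m crank '[{"x":0,"y":0,"z":0,"turn":0},{"x":0,"y":0,"z":0,"turn":0}]' 0; python3 -c "
from h import *
print(rows(.589,-.2494))"
```

```text
time: 13.75
tool_pos: [0.4579, -0.4338, 0.0584]
tool_rot: [-0.001, -0.109, 0.994, 0.002]
contact_force: [0.3, -0.7, -1.4]
gripper_width: 0.447
grasp_force: 0.0
time: 14.25
tool_pos: [0.4598, -0.4361, 0.0632]
tool_rot: [0.001, -0.11, 0.994, -0.001]
contact_force: [-0.3, -0.4, -0.0]
gripper_width: 0.145
grasp_force: 60.2
time: 14.45
tool_pos: [0.4597, -0.4359, 0.0629]
tool_rot: [0.0, -0.11, 0.994, -0.001]
contact_force: [-1.0, 1.1, 5.0]
gripper_width: 0.141
grasp_force: 60.9
tool dx -16.70 dy 15.36 cm tcp [ 0.4597 -0.4359  0.0629] q6 -2.67
```

```bash
python3 -m crank '[{"x":0,"y":0,"z":-2,"turn":0},{"x":0,"y":0,"z":-4,"turn":0},{"x":0,"y":0,"z":-4,"turn":0},{"x":-1,"y":1,"z":-2,"turn":0},{"x":-3,"y":2.7,"z":0,"turn":0}]' 0; python3 -m crank '[{"x":-3,"y":2.7,"z":0,"turn":0},{"x":-3,"y":2.7,"z":0,"turn":0},{"x":-3,"y":2.7,"z":0,"turn":0},{"x":-2.5,"y":2.4,"z":0,"turn":0},{"x":-1.2,"y":1.1,"z":0,"turn":0.14}]';  python3 -m crank '[{"x":0,"y":0,"z":0,"turn":0.14},{"x":0,"y":0,"z":0,"turn":0.14},{"x":0,"y":0,"z":0,"turn":0.14},{"x":0,"y":0,"z":0,"turn":0.14},{"x":0,"y":0,"z":0,"turn":0.14}]'; python3 -m crank '[{"x":0,"y":0,"z":0,"turn":0},{"x":0,"y":0,"z":0,"turn":0}]'; python3 -c "
from h import *
print(rows(.589,-.2494))
p,d=manip.grab_frame('wrist');cv2.imwrite('pics/w7.png',p[:,:,::-1])"
```

```text
time: 14.95
tool_pos: [0.491, -0.3941, 0.1872]
tool_rot: [0.002, -0.108, 0.994, -0.004]
contact_force: [1.1, -0.1, -1.3]
gripper_width: 0.145
grasp_force: 60.3
time: 15.45
tool_pos: [0.5898, -0.2468, 0.1814]
tool_rot: [-0.0, -0.04, 0.999, 0.0]
contact_force: [-0.9, -0.5, 0.2]
gripper_width: 0.145
grasp_force: 60.3
time: 15.95
tool_pos: [0.5885, -0.2494, 0.1813]
tool_rot: [-0.0, 0.307, 0.952, 0.0]
contact_force: [0.4, -0.3, 0.1]
gripper_width: 0.141
grasp_force: 60.3
time: 16.15
tool_pos: [0.5885, -0.2495, 0.1815]
tool_rot: [-0.0, 0.303, 0.953, 0.0]
contact_force: [-1.0, -0.4, -0.2]
gripper_width: 0.145
grasp_force: 60.3
tool dx -0.03 dy 0.04 cm tcp [ 0.5885 -0.2495  0.1815] q6 -1.47
```

View pics/w7.png

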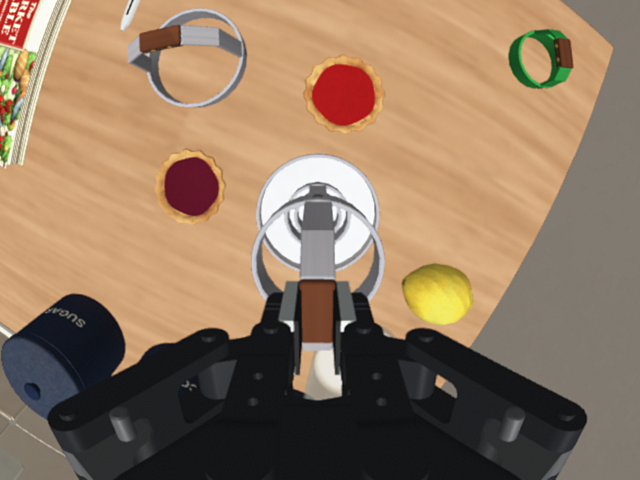

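Cutter_3 is held over the tin, with cutters 1 and 2 nested at about (319,210). I'll measure the ring edges again.

Run:
```python
from h import *
img=cv2.imread('pics/w7.png');t=manip.state()['tool_pos'];b=t[2]-.063
g=cv2.cvtColor(img,cv2.COLOR_BGR2GRAY)
print('tin',tin(img,(275,190),232),'c2',ring(img,300,340,172,210,.003,27))
pts=[(u,200+np.argmax(g[200:300,u]<200)) for u in [*range(270,288,2),*range(350,368,2)]]
print([int(p[1]) for p in pts],circ(plane('wrist',pts,b)[:,:2]*1000,35),t)
cv2.imwrite('pics/w7z.png',cv2.resize(img[150:310,240:400],None,fx=3.6,fy=3.6,interpolation=2))
```

```text
tin ((array([ 589.9, -250.3]), 0.19), 202, array([256, 153, 124,  79], dtype=int32)) c2 (array([ 588.9, -249.9]), 0.23)
[217, 214, 212, 211, 209, 207, 205, 204, 202, 203, 204, 206, 208, 209, 211, 213, 215, 218] (array([ 545.2, -218.2]), 3.42) [ 0.58856186 -0.24951775  0.18155759]
```

View pics/w7z.png

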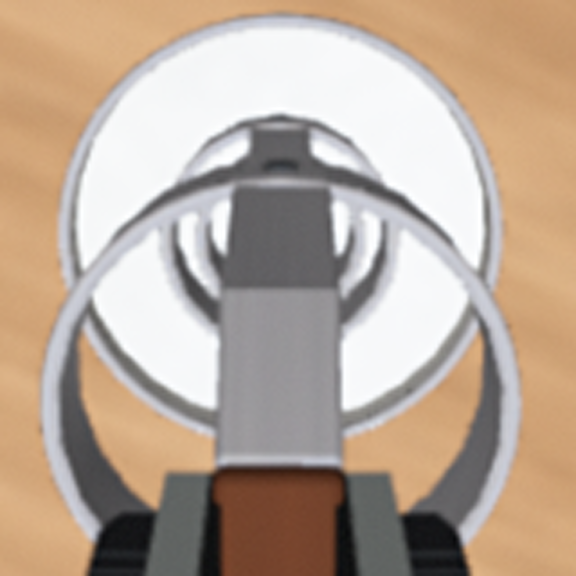

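```bash
sed -i 's/def circ(P,r):/def circ(P,r,c0=None):/; s/least_squares(f,P.mean(0),/least_squares(f,P.mean(0) if c0 is None else c0,/' h.py
python3 - <<'E'
from h import *
img=cv2.imread('pics/w7.png');t=manip.state()['tool_pos'];b=t[2]-.063
g=cv2.cvtColor(img,cv2.COLOR_BGR2GRAY)
pts=[(u,200+np.argmax(g[200:300,u]<200)) for u in [*range(272,288,2),*range(350,366,2)]]
print(circ(plane('wrist',pts,b)[:,:2]*1000,35,t[:2]*1000),t, rows(.5889,-.2499))
E
```

```text
(array([ 588.6, -249.3]), 0.13) [ 0.58856186 -0.24951775  0.18155759] tool dx -0.05 dy -0.01 cm tcp [ 0.5886 -0.2495  0.1816] q6 -1.47
```

```bash
python3 -m crank '[{"x":0,"y":0,"z":2.5,"turn":0},{"x":0,"y":0,"z":2.5,"turn":0},{"x":0,"y":0,"z":2,"turn":0},{"x":0,"y":0,"z":1,"turn":0},{"x":0,"y":0,"z":0,"turn":0}]' 0; python3 -m crank '[{"x":0,"y":0,"z":1,"turn":0},{"x":0,"y":0,"z":1,"turn":0},{"x":0,"y":0,"z":0.7,"turn":0},{"x":0,"y":0,"z":0.2,"turn":0},{"x":0,"y":0,"z":0,"turn":0}]';python3 -m crank '[{"x":0,"y":0,"z":0,"turn":0},{"x":0,"y":0,"z":0,"turn":0},{"x":0,"y":0,"z":0,"turn":0}]'; python3 -c "
from h import *
print(rows(.5889,-.2497))"
```

```text
time: 16.7
tool_pos: [0.5875, -0.249, 0.0998]
tool_rot: [-0.002, 0.304, 0.953, 0.0]
contact_force: [0.0, -0.0, -1.0]
gripper_width: 0.146
grasp_force: 60.3
time: 17.2
tool_pos: [0.5884, -0.2494, 0.0723]
tool_rot: [-0.0, 0.304, 0.953, 0.0]
contact_force: [0.3, -0.0, -1.7]
gripper_width: 0.144
grasp_force: 60.3
time: 17.5
tool_pos: [0.589, -0.2497, 0.0733]
tool_rot: [0.0, 0.304, 0.953, -0.0]
contact_force: [0.3, -0.0, -1.4]
gripper_width: 0.144
grasp_force: 60.3
tool dx 0.01 dy -0.00 cm tcp [ 0.589  -0.2497  0.0733] q6 -1.47
```

```bash
python3 -m crank '[{"x":0,"y":0,"z":0.4,"turn":0},{"x":0,"y":0,"z":0.35,"turn":0},{"x":0,"y":0,"z":0,"turn":0},{"x":0,"y":0,"z":0,"turn":0}]' 0; python3 -m crank '[{"x":0,"y":0,"z":0,"turn":0},{"x":0,"y":0,"z":0,"turn":0},{"x":0,"y":0,"z":0,"turn":0},{"x":0,"y":0,"z":-1,"turn":0},{"x":0,"y":0,"z":-3,"turn":0}]' 60; python3 -m crank '[{"x":0,"y":0,"z":-4,"turn":0},{"x":0,"y":0,"z":-4,"turn":0},{"x":1,"y":-0.8,"z":-4,"turn":0},{"x":3,"y":-2.3,"z":0,"turn":0},{"x":3,"y":-2.3,"z":0,"turn":0}]'; python3 -m crank '[{"x":3,"y":-2.3,"z":0,"turn":0},{"x":2.5,"y":-1.8,"z":0,"turn":0},{"x":1.2,"y":-0.9,"z":0,"turn":0.14},{"x":0,"y":0,"z":0,"turn":0.14},{"x":0,"y":0,"z":0,"turn":0.14}]';python3 -m crank '[{"x":0,"y":0,"z":0,"turn":0.14},{"x":0,"y":0,"z":0,"turn":0.14},{"x":0,"y":0,"z":0,"turn":0.14},{"x":0,"y":0,"z":0,"turn":0.14},{"x":0,"y":0,"z":0,"turn":0.14}]'; python3 -m crank '[{"x":0,"y":0,"z":0,"turn":0.14},{"x":0,"y":0,"z":0,"turn":0.14},{"x":0,"y":0,"z":0,"turn":0.11},{"x":0,"y":0,"z":0,"turn":0},{"x":0,"y":0,"z":0,"turn":0}]'; python3 -c "
from h import *
print(rows(.4165,-.255,1.015))
p,d=manip.grab_frame('wrist');cv2.imwrite('pics/w8.png',p[:,:,::-1])"
```

```text
time: 17.9
tool_pos: [0.5891, -0.2496, 0.066]
tool_rot: [0.0, 0.304, 0.953, 0.0]
contact_force: [0.6, 2.2, 4.8]
gripper_width: 0.145
grasp_force: 60.9
time: 18.4
tool_pos: [0.5862, -0.2482, 0.1021]
tool_rot: [-0.004, 0.304, 0.953, 0.001]
contact_force: [-0.3, -0.5, -0.0]
gripper_width: 0.603
grasp_force: 0.0
time: 18.9
tool_pos: [0.5006, -0.2535, 0.2286]
tool_rot: [0.002, 0.304, 0.953, -0.001]
contact_force: [-0.4, -0.2, 0.2]
gripper_width: 0.602
grasp_force: 0.0
time: 19.4
tool_pos: [0.4162, -0.255, 0.2262]
tool_rot: [0.001, 0.499, 0.866, -0.0]
contact_force: [-0.1, 0.6, 0.1]
gripper_width: 0.598
grasp_force: 0.0
time: 19.9
tool_pos: [0.4167, -0.2549, 0.2261]
tool_rot: [0.0, 0.766, 0.643, 0.0]
contact_force: [0.1, 0.4, -0.5]
gripper_width: 0.6
grasp_force: 0.0
time: 20.4
tool_pos: [0.4168, -0.2549, 0.2258]
tool_rot: [0.0, 0.874, 0.486, 0.0]
contact_force: [0.4, 0.1, -0.5]
gripper_width: 0.597
grasp_force: 0.0
tool dx -0.02 dy -0.02 cm turn 0.000 tcp [ 0.4168 -0.2549  0.2258] q6 -0.15
```

View pics/w8.png

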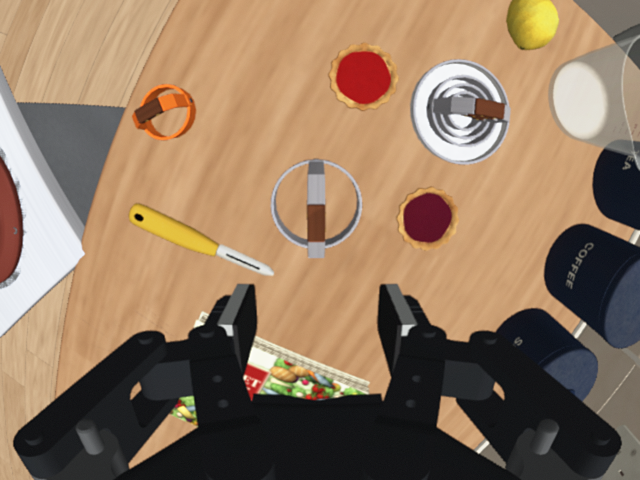

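Three cutters are nested in the tin at (460,110). The cutter_4 bar is at (316,222), aligned with the tool.

```bash
python3 - <<'E'
from h import *
img=cv2.imread('pics/w8.png');c,w,a=bar('wrist',img,316,222,28,.093);print(c,w,a);print(rows(c[0]/1000,c[1]/1000,a))
E
python3 -m crank '[{"x":0,"y":0,"z":2,"turn":0},{"x":0,"y":0,"z":4.5,"turn":0},{"x":0,"y":0,"z":4.5,"turn":0},{"x":0,"y":0,"z":2.5,"turn":0},{"x":0,"y":0,"z":1.2,"turn":0}]' 60; python3 -m crank '[{"x":0,"y":0,"z":0,"turn":0},{"x":0,"y":0,"z":0,"turn":0},{"x":0,"y":0,"z":0,"turn":0},{"x":0,"y":0,"z":0,"turn":0},{"x":0,"y":0,"z":0,"turn":0}]' 0;  python3 -m crank '[{"x":0,"y":0,"z":0,"turn":0},{"x":0,"y":0,"z":0,"turn":0}]' 0; python3 -c "
from h import *
print(rows(.589,-.2498))"
```

```text
[ 416.4 -254.1] [28.3 13.9] 1.013
tool dx 0.04 dy -0.07 cm turn 0.002 tcp [ 0.4168 -0.2548  0.2257] q6 -0.15
time: 20.95
tool_pos: [0.415, -0.2534, 0.0751]
tool_rot: [-0.002, 0.874, 0.486, -0.001]
contact_force: [0.2, 0.2, -0.8]
gripper_width: 0.599
grasp_force: 0.0
time: 21.45
tool_pos: [0.4177, -0.2556, 0.0803]
tool_rot: [0.001, 0.874, 0.485, 0.0]
contact_force: [-2.3, 0.7, 6.1]
gripper_width: 0.144
grasp_force: 60.4
time: 21.65
tool_pos: [0.4177, -0.2556, 0.0802]
tool_rot: [0.001, 0.874, 0.485, 0.0]
contact_force: [-1.1, 0.0, 6.5]
gripper_width: 0.142
grasp_force: 60.5
tool dx 9.56 dy 14.23 cm tcp [ 0.4177 -0.2556  0.0802] q6 -0.14
```

```bash
python3 -m crank '[{"x":0,"y":0,"z":-2,"turn":0},{"x":0,"y":0,"z":-4,"turn":0},{"x":0,"y":0,"z":-4,"turn":0},{"x":0.6,"y":1,"z":-3,"turn":0},{"x":2,"y":3,"z":0,"turn":0}]' 0; python3 -m crank '[{"x":2,"y":3,"z":0,"turn":0},{"x":2,"y":3,"z":0,"turn":0},{"x":2,"y":2.8,"z":0,"turn":0},{"x":1,"y":1.4,"z":0,"turn":0},{"x":0,"y":0,"z":0,"turn":-0.14}]';  python3 -m crank '[{"x":0,"y":0,"z":0,"turn":-0.14},{"x":0,"y":0,"z":0,"turn":-0.14},{"x":0,"y":0,"z":0,"turn":-0.14},{"x":0,"y":0,"z":0,"turn":-0.14},{"x":0,"y":0,"z":0,"turn":-0.14}]';  python3 -m crank '[{"x":0,"y":0,"z":0,"turn":-0.14},{"x":0,"y":0,"z":0,"turn":-0.14},{"x":0,"y":0,"z":0,"turn":-0.14},{"x":0,"y":0,"z":0,"turn":-0.14},{"x":0,"y":0,"z":0,"turn":-0.11}]'; python3 -m crank '[{"x":0,"y":0,"z":0,"turn":0},{"x":0,"y":0,"z":0,"turn":0}]'; python3 -c "
from h import *
print(rows(.589,-.2498,-.618))
p,d=manip.grab_frame('wrist');cv2.imwrite('pics/w9.png',p[:,:,::-1])
cv2.imwrite('pics/w9z.png',cv2.resize(p[140:320,240:400,::-1],None,fx=3.3,fy=3.3,interpolation=2))"
```

```text
time: 22.15
tool_pos: [0.4662, -0.2561, 0.2151]
tool_rot: [0.005, 0.875, 0.484, 0.002]
contact_force: [1.1, 0.3, 0.2]
gripper_width: 0.144
grasp_force: 59.6
time: 22.65
tool_pos: [0.5899, -0.248, 0.2077]
tool_rot: [-0.0, 0.837, 0.547, 0.0]
contact_force: [-0.2, -0.0, -1.0]
gripper_width: 0.143
grasp_force: 59.6
time: 23.15
tool_pos: [0.5879, -0.2484, 0.208]
tool_rot: [-0.0, 0.598, 0.801, -0.0]
contact_force: [-0.2, 0.4, -0.3]
gripper_width: 0.144
grasp_force: 59.6
time: 23.65
tool_pos: [0.5879, -0.2485, 0.208]
tool_rot: [-0.0, 0.302, 0.953, 0.0]
contact_force: [-0.3, -0.4, -0.7]
gripper_width: 0.143
grasp_force: 59.6
time: 23.85
tool_pos: [0.588, -0.2485, 0.2081]
tool_rot: [-0.0, 0.306, 0.952, 0.0]
contact_force: [0.0, -0.6, -1.0]
gripper_width: 0.143
grasp_force: 59.6
tool dx -0.16 dy -0.05 cm turn -0.003 tcp [ 0.588  -0.2485  0.2081] q6 -1.47
```

View pics/w9z.png

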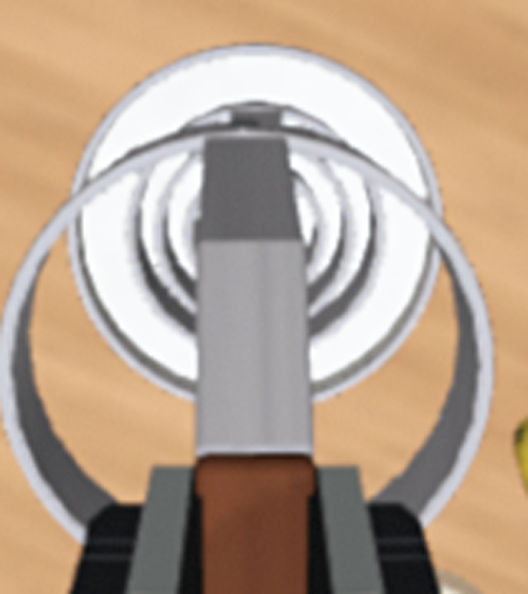

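The zoom shows cutter_4's ring hanging over the tin, with three rings nested and concentric below (crop centre about (255,225)). I'll measure the offset.

Run:
```python
from h import *
img=cv2.imread('pics/w9.png');t=manip.state()['tool_pos'];b=t[2]-.0802
g=cv2.cvtColor(img,cv2.COLOR_BGR2GRAY)
print('tin',tin(img,(275,175),212))
p3=[(u,160+np.argmax(g[160:195,u]<215)) for u in range(300,336,2)]
print('c3',[int(p[1]) for p in p3],circ(plane('wrist',p3,.003)[:,:2]*1000,35,t[:2]*1000))
p4=[(u,170+np.argmax(g[170:230,u]<205)) for u in [*range(272,290,2),*range(344,364,2)]]
print('c4',[int(p[1]) for p in p4],circ(plane('wrist',p4,b)[:,:2]*1000,43,t[:2]*1000),circ(plane('wrist',p4,b+.022)[:,:2]*1000,43,t[:2]*1000),t)
```

```text
tin ((array([ 589.8, -250.4]), 0.39), 159, array([251, 153, 127,  59], dtype=int32))
c3 [175, 174, 173, 172, 171, 171, 171, 171, 170, 170, 170, 171, 171, 172, 172, 173, 174, 175] (array([ 589.1, -249.8]), 0.29)
c4 [170, 170, 170, 170, 185, 184, 183, 182, 182, 182, 184, 185, 187, 188, 190, 170, 170, 170, 170] (array([ 585.8, -250. ]), 4.53) (array([ 584. , -248.7]), 4.08) [ 0.58796733 -0.24850921  0.20814997]
```

Run:
```python
from h import *
img=cv2.imread('pics/w9.png');t=manip.state()['tool_pos'];b=t[2]-.0802
g=cv2.cvtColor(img,cv2.COLOR_BGR2GRAY)
p4=[(u,176+np.argmax(g[176:230,u]<205)) for u in [*range(274,292,2),*range(344,362,2)]]
p4=[p for p in p4 if p[1]>177];print([(p[0],int(p[1])) for p in p4])
print('c4',circ(plane('wrist',p4,b)[:,:2]*1000,43,t[:2]*1000),t)
```

```text
[(276, 188), (278, 186), (280, 185), (282, 184), (284, 183), (286, 182), (288, 182), (290, 181), (344, 182), (346, 184), (348, 185), (350, 187), (352, 188), (354, 190), (356, 191), (358, 193), (360, 194)]
c4 (array([ 586.8, -250.4]), 0.21) [ 0.58796733 -0.24850921  0.20814997]
```

```bash
python3 -m crank '[{"x":-0.2,"y":0.18,"z":2,"turn":0},{"x":0,"y":0,"z":2,"turn":0},{"x":0,"y":0,"z":1,"turn":0},{"x":0,"y":0,"z":0,"turn":0},{"x":0,"y":0,"z":0,"turn":0}]' 0; python3 -m crank '[{"x":0,"y":0,"z":2,"turn":0},{"x":0,"y":0,"z":2,"turn":0},{"x":0,"y":0,"z":1,"turn":0},{"x":0,"y":0,"z":0,"turn":0},{"x":0,"y":0,"z":0,"turn":0}]'; python3 -c "
from h import *
print(rows(.5906,-.2481))"
```

```text
time: 24.4
tool_pos: [0.5909, -0.2484, 0.1588]
tool_rot: [0.0, 0.305, 0.952, -0.0]
contact_force: [0.1, -0.1, -0.8]
gripper_width: 0.141
grasp_force: 59.6
time: 24.9
tool_pos: [0.5913, -0.2486, 0.1094]
tool_rot: [0.001, 0.305, 0.953, -0.0]
contact_force: [0.6, 0.7, -0.8]
gripper_width: 0.143
grasp_force: 59.6
tool dx 0.08 dy -0.00 cm tcp [ 0.5913 -0.2486  0.1094] q6 -1.47
```

```bash
python3 -m crank '[{"x":0.08,"y":0,"z":0.6,"turn":0},{"x":0,"y":0,"z":0.6,"turn":0},{"x":0,"y":0,"z":0.6,"turn":0},{"x":0,"y":0,"z":0.4,"turn":0},{"x":0,"y":0,"z":0,"turn":0}]' 0; python3 -m crank '[{"x":0,"y":0,"z":0,"turn":0},{"x":0,"y":0,"z":0.2,"turn":0},{"x":0,"y":0,"z":0.1,"turn":0},{"x":0,"y":0,"z":0,"turn":0},{"x":0,"y":0,"z":0,"turn":0}]'
```

```text
time: 25.4
tool_pos: [0.5894, -0.2474, 0.0851]
tool_rot: [-0.001, 0.305, 0.953, 0.0]
contact_force: [1.2, 0.8, -1.2]
gripper_width: 0.143
grasp_force: 59.6
time: 25.9
tool_pos: [0.5903, -0.248, 0.0837]
tool_rot: [0.0, 0.304, 0.953, -0.0]
contact_force: [-0.7, -0.7, 0.9]
gripper_width: 0.14
grasp_force: 59.8
```

Next: release, lift clear, move aside and check.

```bash
python3 -m crank '[{"x":0,"y":0,"z":0.05,"turn":0},{"x":0,"y":0,"z":0,"turn":0}]' 0; python3 -m crank '[{"x":0,"y":0,"z":0,"turn":0},{"x":0,"y":0,"z":0,"turn":0},{"x":0,"y":0,"z":0,"turn":0},{"x":0,"y":0,"z":-1,"turn":0},{"x":0,"y":0,"z":-3,"turn":0}]' 60; python3 -m crank '[{"x":0,"y":0,"z":-4,"turn":0},{"x":0,"y":0,"z":-4,"turn":0},{"x":1,"y":0,"z":-4,"turn":0},{"x":3,"y":0,"z":0,"turn":0},{"x":3,"y":0,"z":0,"turn":0}]';python3 -m crank '[{"x":3,"y":0,"z":0,"turn":0},{"x":3,"y":0,"z":0,"turn":0},{"x":1,"y":0,"z":0,"turn":0},{"x":0,"y":0,"z":0,"turn":0},{"x":0,"y":0,"z":0,"turn":0}]'; python3 -c "
from h import *
a,d=manip.grab_frame('top');C=cloud('top',d);b,_=manip.grab_frame('scene');w,_=manip.grab_frame('wrist')
cv2.imwrite('pics/w10.png',w[...,::-1])
A=cv2.resize(a[120:300,230:430],(400,360),interpolation=2);B=cv2.resize(b[150:330,230:430],(400,360),interpolation=2)
cv2.imwrite('pics/f.png',np.hstack([A,B])[...,::-1])
P=C[130:240,290:400].reshape(-1,3);m=(P[:,2]>.085)&(P[:,2]<.11);print(m.sum(),P[m].mean(0) if m.any() else 0,P[m,2].min() if m.any() else 0,P[m,2].max() if m.any() else 0)"
```

```text
time: 26.1
tool_pos: [0.5903, -0.2482, 0.0836]
tool_rot: [0.0, 0.304, 0.953, -0.0]
contact_force: [-1.1, -0.2, 3.9]
gripper_width: 0.148
grasp_force: 60.1
time: 26.6
tool_pos: [0.5877, -0.2464, 0.1195]
tool_rot: [-0.004, 0.304, 0.953, 0.001]
contact_force: [0.5, -0.1, -0.2]
gripper_width: 0.6
grasp_force: 0.0
time: 27.1
tool_pos: [0.5335, -0.2074, 0.2462]
tool_rot: [0.002, 0.305, 0.952, -0.0]
contact_force: [-0.3, -0.3, -0.4]
gripper_width: 0.602
grasp_force: 0.0
time: 27.6
tool_pos: [0.4767, -0.1671, 0.2434]
tool_rot: [0.001, 0.305, 0.953, -0.0]
contact_force: [-0.3, 0.2, 0.0]
gripper_width: 0.602
grasp_force: 0.0
226 [ 0.58872931 -0.24902384  0.09330057] 0.085109115323178 0.0997584079877567
```

View pics/f.png

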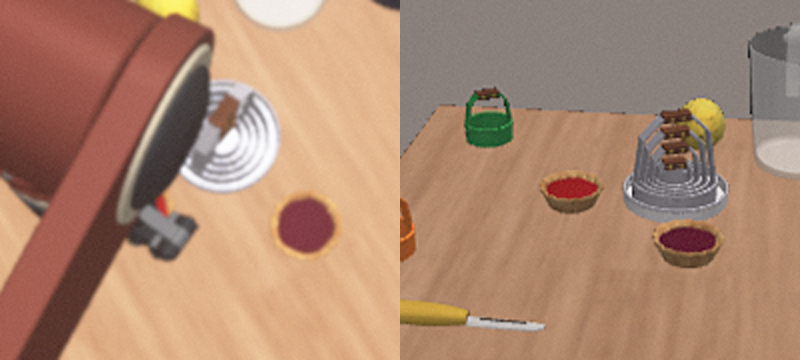

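View pics/w10.png

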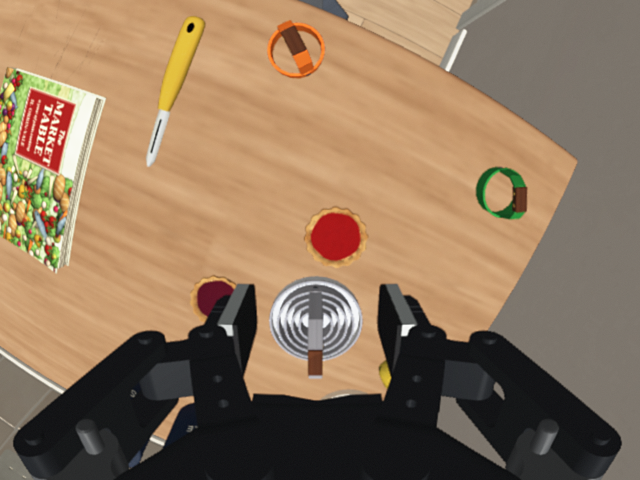

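The views show all four cutters nested, level and concentric in the tin, with their bars stacked evenly. The tarts and decoys haven't moved, and the gripper is clear.

```bash
python3 -c "
from plant import manip
print(manip.job_done())"
```

```text
the job is handed in; nothing more can be done
None
```

All four cutters are nested in the tin, placed one at a time from smallest to largest; the final pictures show them standing level and centred. I left the tarts and the green and orange look-alikes alone, and handed the job in at about 28 s of the 104 s allowed.

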